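Load the whetstone and press its retaining cap home

ROBOT

A 7-joint arm with a two-finger parallel gripper is mounted at the origin on a cart in front of the work surface, level with it; the furniture and walls round the work are solid. World frame = base frame: x ahead of the robot, y to its left, z up, the work surface at z = 0. Lengths are in m, angles in rad, forces in N, time in s.
With the tool pointing down it reaches from about 0.425 to 0.925 m from the base axis. Payload 6.8 kg.
Tool frame: the origin (TCP) lies between the finger pads; the fingertips stand 14 mm ahead of it and the grasp point (between the pads) lies 5 mm behind it; z points along the fingers, y is the line along which they close (so a half turn about z gives the same grasp; the last joint's range is limited). The gripper opens to 85 mm and grips with 20 to 120 N. Pads are 22 mm wide; open, the fingers measure 114 mm over their backs; the gripper's body (76 mm by 85 mm) begins 54 mm behind the grasp point. The pads swing forward as they close: fully open they stand 13 mm farther back than shut.
Start: joints at [1.187, 0.477, 0.022, 1.555, -0.011, 1.109, -0.083], TCP at [0.184, -0.65, 0.245] pointing down, gripper open.
Joint ranges: [-2.96, 2.96], [-0.34, 2.1], [-1.41, 1.46], [0.24, 2.44], [-1.37, 4.51], [0.17, 1.92], [-2.96, 2.96]. Speed limits (rad/s): [2.39, 2.39, 3.14, 3.14, 3.14, 3.14, 3.14].

INTERFACE

Orientations are given as a rotation vector (axis times angle).
In Python, from bench import r, eyes, ticket gives the robot as it stands. The module is installed in compiled form; this text tells all that it offers.
- The arm moves only by the tool arm_command, never from a script. Its argument "plan" is text: rows parted by semicolons, each of 4 numbers parted by spaces: the shift along the tool's x, y, z in m, then the turn about the tool's z in degrees. In form: tx ty tz yaw; .... A call has 1 to 20 rows; each row shifts and turns the commanded pose from where the row before left it, along the tool's axes as they then stand; what a row does not reach is not made up. A row lasts 1/8 s, in which the tool goes at most 62.5 mm and 10.7 degrees, less where a joint would pass 70% of its speed; a pose out of reach is approached as far as the arm can. A call is refused whole if a number of a shift passes 0.0625 or a number of a turn 10.7, either way. A call with a gripper value outside its range is refused whole. "hand" is the closure, from -1 (fully open) to 1 (shut), set as the call begins (left out, the last holds). The fingers move at their own pace and stop on an object; "grip_force" is the grip in N (left out, the last holds). Time passes only in rows, so rows that do not move let the fingers close. It gives the time, the measured TCP pose, the force, the opening and the grip force at its end, in the units of the state.
- r.get_obs(): the state, without advancing time (a new reading comes with each control period).
- eyes.grab_frame(name): name is "scene" or "top" or "wrist"; returns (picture, depth): 420x560x3 uint8, red, green, blue; 420x560 float32, m along the optical axis (not along the pixel's ray), 0 where there is no reading.
- eyes.calibration(name): a dict with "fov_y" (degrees; the focal length in pixels is half the picture's height over the tangent of half this angle, whatever the lens; pixels are square), "cx", "cy" (the principal point, pixels), "origin" and "attitude" of the camera in the world; the wrist camera has in their place "tool_from_camera" (4x4, takes a point from camera to tool coordinates, whose origin is the TCP and whose axes are the flange's). Camera axes: x right, y up, looking along -z (the intrinsics and any distortion apply to the point x, -y, -z); pixel columns grow to the right and rows downward; lengths in m; the calibration is good to about 2 mm. A picture is of the moment at which its call begins: read the wrist's pose just before it. calibration takes no time and is no camera call.
- ticket.hand_in(): hands the job in; it is judged then, once.
The state is a dict: "clock": time; "joints": joint angles; "qvel": joint speeds; "tau": joint torques, N m; "tcp_pos": TCP position; "orientation": TCP orientation; "contact_force": force on the tool from outside, world axes, zero at the start; "moment": the same for the moment, N m; "grip_width": finger opening in m; "gripper_force": force on a finger pad.
Only numpy, scipy, OpenCV 4.12 (cv2) and the standard library are available. Lean on these libraries where they do the work, as an engineer would, in place of code of your own. Each camera call takes 0.05 s, during which the arm holds its last target. There are 200 camera calls.

TASK

Slide the whetstone that lies on the bench, without lifting it, into the aluminium stone holder until it lies snug against the end stop and both side stops; then put the loose snap cap over the holder's stud and press it down until it clicks. Keep pressing after the click so that the rubber ring under the cap is well squeezed, and finish like that, with the fingers still pushing the cap firmly down; leave the other things on the bench where they lie.

Things in the scene. Friction and masses are not known exactly. Their poses are not given: they have to be found in the camera images.
- stone_centre (a point): The whetstone to load: the plain stone block lying on the bench top itself (other stones lie on the small chest), 46 x 108 x 22 mm, 0.26 kg. This point is its centre, 11 mm above its underside; its own y runs along its 108 mm length, x across its 46 mm width, z up. Both ends are alike.
- stone_home (a point): Where the stone's centre is when the stone is home in the stone holder, a low aluminium frame screwed to the bench (the bench top is the floor under the stone). 11 mm above the bench. The stone then lies lengthwise along this point's x axis, z up. The -y side is open: the stone comes in from there.
- stud_seat (a point): Top centre of the free rubber ring (37 mm across) round the stud's foot, 10 mm above the bench; axes as the holder. The steel stud, 18 mm thick, rises 14.5 mm above this point to a tapered tip; three sprung balls 9 mm above it stick out to a radius of 12.5 mm. Under it a foot plate 4 mm high, 40 mm across, with an arm 4 mm high going to +y.
- gasket (a joint): How far the rubber ring under the cap is squeezed, in m: 0 when free, 0.004 at most; it pushes back with about 4 N per mm.
- cap_knob (a point): The loose snap cap, black plastic, 45 g, hollow side down: a flange 45 to 47 mm across and 22.5 mm high, on it a round knob 28 mm across and 19.5 mm high; 42 mm high in all. This point is the middle of the knob, 32.5 mm above the underside; z up. Once snapped on, the flange shuts the stone in with about 4 mm of play.
- cap_foot (a point): Centre of the cap's underside, on its axis. The bore there is 21 mm across; its lip, 4 mm thick, meets the stud's balls when this point is about 13 mm above the stud seat point. Pushing on takes a peak of about 8 to 10 N; 9 to 6 mm above the seat point the force falls off with a click and the balls draw the cap down to the rubber ring.
- small_hammer_mid (a point): Bystander, leave it where it lies: small hammer, 200 x 78 x 20 mm; this point is 10 mm above its underside, at its middle.
- marker_1_mid (a point): Bystander, leave it where it lies: felt marker, 124 x 13 x 14 mm; this point is 10 mm above its underside, at its middle.
- handle_blank_c_mid (a point): Bystander, leave it where it lies: dark wooden handle blank, 23 x 118 x 19 mm; this point is 10 mm above its underside, at its middle.
- snap_cap: The snap cap as a whole; its origin is the centre of its underside.
- stone_holder: The holder; axes as the home point, origin 11 mm below it. End stop: block 44 mm wide, 14 high, face at x +54.5 mm. Two side stops, 12 mm wide, 14 high, at x -38 and +38, faces at y +24, with 64 mm of finger room between them. An 8 mm high bar runs behind at y +70 to +90; arms 8 mm high join the stops to it. The stud stands past the open end, at x -81.5, y 0.
Things that resemble listed ones, but are neither listed nor needed, are in the scene too. There is more than one size of the snap_cap; the job needs the smallest.

How it is judged:
By the outcome, as a careful person would: the job done as asked, in the order asked, and still so for the second after the job is handed in, while the arm keeps its last pose, push and grip.
It also fails if it takes over 67 s, if anything falls off the work surface, if the arm or the gripper's body presses on something with over 40 N, if the wrist force passes 120 N, or if a joint passes its speed limit or range.

## Working session

There is one attempt and no reset: what is moved stays moved. The work goes in short steps, Python scripts to look and compute and a tool call to move; the robot and the scene stay as the last step left them, time stands still between calls to the robot, and variables do not carry over. Pictures are saved under pics/ and viewed, at most 10 in all, crops included, and the job is handed in when it is done.

Besides the shell and the picture viewer there is one more tool, called after "Emit:" by a JSON object that holds its "name" and its "arguments". arm_command: Moves the arm, as the interface text tells. Its arguments: {"type":"object","properties":{"plan":{"type":"string"},"hand":{"type":"number"},"grip_force":{"type":"number"}},"required":["plan"]}

```bash
mkdir -p pics; cat > h.py <<'E'
import numpy as np, cv2
from bench import r, eyes, ticket
from scipy.spatial.transform import Rotation as R
def grab(n):
    o=r.get_obs(); c=eyes.calibration(n); p,d=eyes.grab_frame(n); 
    if n=="wrist":
        T=np.eye(4);T[:3,:3]=R.from_rotvec(o["orientation"]).as_matrix();T[:3,3]=o["tcp_pos"];T=T@np.array(c["tool_from_camera"])
        A,O=T[:3,:3],T[:3,3]
    else:
        A=np.array(c["attitude"]);A=A if A.shape==(3,3) else R.from_rotvec(A).as_matrix();O=np.array(c["origin"])
    return dict(p=p,d=d,A=A,O=O,f=210/np.tan(np.radians(c["fov_y"])/2),cx=c["cx"],cy=c["cy"],c=c)
def ray(g,uv):
    uv=np.atleast_2d(uv).astype(float)
    v=np.c_[(uv[:,0]-g["cx"])/g["f"],-(uv[:,1]-g["cy"])/g["f"],-np.ones(len(uv))]
    return v@g["A"].T
def onz(g,uv,z):
    v=ray(g,uv); return g["O"]+v*((z-g["O"][2])/v[:,2])[:,None]
def cloud(g):
    h,w=g["d"].shape;u,v=np.meshgrid(np.arange(w),np.arange(h))
    P=ray(g,np.c_[u.ravel(),v.ravel()])*g["d"].reshape(-1,1)+g["O"]
    return P.reshape(h,w,3)
def save(n,p,s=1):
    cv2.imwrite(f"pics/{n}.png",cv2.resize(p[:,:,::-1],None,fx=s,fy=s))
E
python3 - <<'E'
from h import *
np.set_printoptions(precision=4,suppress=True)
for n in("top","scene"):
    g=grab(n);save(n,g["p"],1.42);print(n,g["c"]);np.savez(n,**{k:v for k,v in g.items() if k!="c"})
print(eyes.calibration("wrist"))
print(r.get_obs())
E
```

```text
top {'fov_y': 55.88116219804361, 'cx': 287.8393054449067, 'cy': 209.60690554501312, 'origin': array([ 0.5037, -0.0872,  0.9183]), 'attitude': array([ 0.0694, -0.0736, -1.5554])}
scene {'fov_y': 47.08881525613489, 'cx': 283.02845412150464, 'cy': 206.29985598456992, 'origin': array([0.0186, 0.7107, 0.667 ]), 'attitude': array([ 0.4077, -1.2435, -2.2842])}
{'fov_y': 68.19923429489228, 'cx': 282.70155191709694, 'cy': 208.2477368177469, 'tool_from_camera': array([[ 0.0004,  0.9569,  0.2903,  0.0747],
       [ 1.    , -0.0003, -0.0002,  0.0001],
       [-0.0001,  0.2903, -0.9569, -0.1294],
       [ 0.    ,  0.    ,  0.    ,  1.    ]])}
{'clock': 0.1, 'joints': array([ 1.1869,  0.4777,  0.0224,  1.5564, -0.0115,  1.1093, -0.0831]), 'qvel': array([-0.002 , -0.0012,  0.001 , -0.0027,  0.0014, -0.0013, -0.0001]), 'tau': array([  0.0044, -59.7757,   1.6139, -28.1955,   0.0129,   0.0051,
        -0.    ]), 'tcp_pos': array([ 0.1837, -0.649 ,  0.2444]), 'orientation': array([-3.1101, -0.4316,  0.0006]), 'contact_force': array([0.5277, 0.5595, 0.6984]), 'moment': array([ 0.0377,  0.0273, -0.0131]), 'gripper_force': 0.0, 'grip_width': 0.08529719413084146}
```

View pics/top.png

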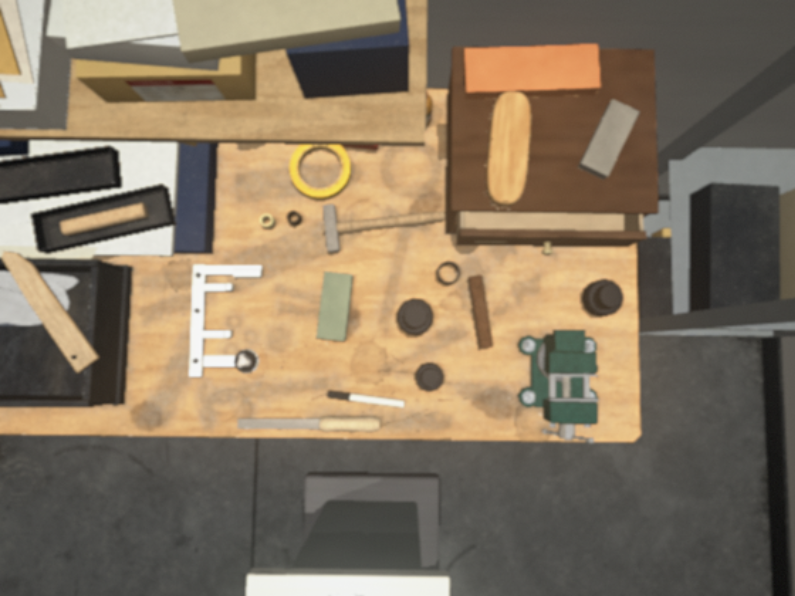

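View pics/scene.png

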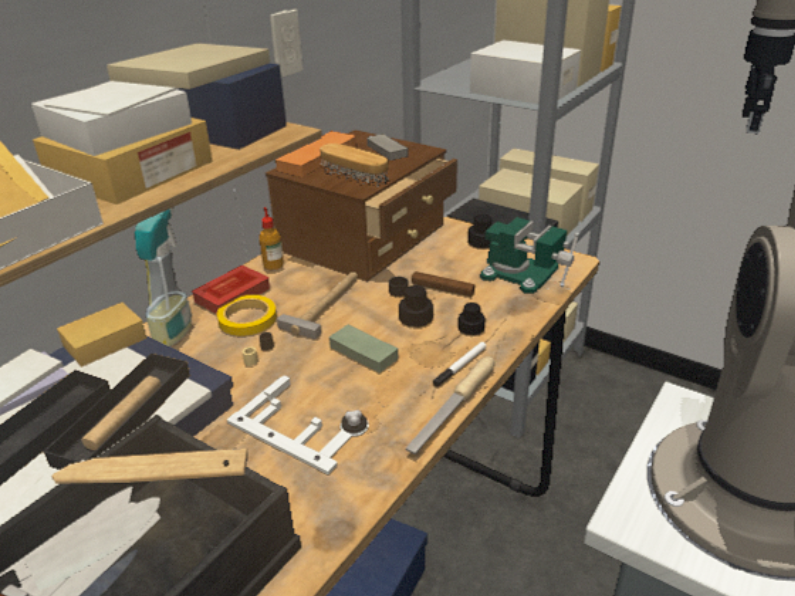

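The top view (scaled 1.42) has the robot at the bottom, with image up = +x and image left = +y.

| Thing | Candidates, with pixels in the scaled top view |
|---|---|
| Stone | green block on the bench (335,306); grey (610,137) and orange (532,67) are on the chest |
| Cap | small (430,376), medium (415,317), large (602,297); the ring (448,272) is hollow |

My choices are the green stone and the smallest cap at (430,376). The holder's bar is at (196,320) and its stud at (245,361).

```bash
python3 - <<'E'
from h import *
np.set_printoptions(precision=4,suppress=True)
S=1.42
G={n:dict(np.load(n+".npz")) for n in("top","scene")}
g=G["top"];P=cloud(g);hsv=cv2.cvtColor(g["p"],cv2.COLOR_RGB2HSV)
print("floor z",P[225:235,270:280].reshape(-1,3).mean(0),P[190,170],P[265,320])
def comp(mask,seed,g,name):
    n,l,st,c=cv2.connectedComponentsWithStats(mask.astype(np.uint8))
    k=l[seed[1],seed[0]]
    if k==0: print(name,"seed miss");return None
    m=l==k; return m
def show(g,seed,f,name,zs):
    m=comp(f,seed,g,name)
    if m is None:return
    cn=max(cv2.findContours(m.astype(np.uint8),0,2)[0],key=cv2.contourArea)
    Pm=cloud(g)[m];Pm=Pm[Pm[:,2]>-.05]
    print(name,"px",m.sum(),"bbox",cv2.boundingRect(cn),"z pct",np.percentile(Pm[:,2],[5,50,95]))
    for z in zs:
        w=onz(g,cn[:,0,:],z)[:,:2].astype(np.float32)
        print("  z",z,"minrect",cv2.minAreaRect(w*1000),"circ",cv2.minEnclosingCircle(w*1000))
H,Sx,V=[hsv[...,i].astype(int) for i in range(3)]
print("stone hsv",hsv[215,236],"cap",hsv[265,302],hsv[224,292],"bar",hsv[225,138],"bench",hsv[250,260])
show(g,(236,215),(H>35)&(H<100)&(Sx>25),"stone",[.022])
dark=V<90
for s,n in(((303,265),"capS"),((292,223),"capM"),((424,209),"capL")): show(g,s,dark,n,[.0,.0225,.042])
show(g,(138,225),(Sx<60)&(V>150),"holder",[.008])
# scene depth-based
g=G["scene"];hs=cv2.cvtColor(g["p"],cv2.COLOR_RGB2HSV);H,Sx,V=[hs[...,i].astype(int) for i in range(3)]
show(g,(256,243),(H>35)&(H<100)&(Sx>25),"stone-s",[.022])
for s,n in(((332,226),"capS"),((292,216),"capM"),((338,163),"capL")): show(g,s,V<90,n,[.0])
# crop
p=G["top"]["p"][170:310,120:330];save("crop1",p,3.5)
E
```

```text
floor z [ 0.5406 -0.059   0.0105] [0.6273 0.1818 0.0175] [ 0.4608 -0.1647  0.0009]
stone hsv [ 33  50 172] cap [15 54 95] [16 56 96] bar [ 30   1 246] bench [ 17 112 224]
stone seed miss
capS seed miss
capM seed miss
capL px 522 bbox (410, 198, 28, 24) z pct [0.0183 0.0353 0.0568]
  z 0.0 minrect ((592.205078125, -405.4658203125), (53.5351448059082, 62.65401077270508), 19.078266143798828) circ ((592.473876953125, -405.35009765625), 31.819026947021484)
  z 0.0225 minrect ((590.0357666015625, -397.66796875), (52.22353744506836, 61.118896484375), 19.078432083129883) circ ((590.2979736328125, -397.55499267578125), 31.039430618286133)
  z 0.042 minrect ((588.15576171875, -390.90972900390625), (51.08664321899414, 59.78841781616211), 19.07847023010254) circ ((588.4122314453125, -390.7992248535156), 30.363754272460938)
holder px 1595 bbox (133, 186, 52, 80) z pct [0.001  0.0087 0.0151]
  z 0.008 minrect ((546.8289794921875, 208.00540161132812), (181.60491943359375, 114.33346557617188), 0.8356794714927673) circ ((546.8311767578125, 208.2620849609375), 106.01280212402344)
stone-s px 501 bbox (
[... 284 characters left out ...]
07 0.0407]
  z 0.0 minrect ((472.2271728515625, -147.14016723632812), (43.51087188720703, 94.60712432861328), 30.05951499938965) circ ((473.2976989746094, -146.1968536376953), 47.81304931640625)
capM px 916 bbox (274, 195, 60, 36) z pct [0.0007 0.0166 0.0529]
  z 0.0 minrect ((568.4609985351562, -143.54002380371094), (159.2389678955078, 151.05223083496094), 18.880346298217773) circ ((573.3678588867188, -161.44256591796875), 94.21318817138672)
capL px 4201 bbox (315, 0, 132, 207) z pct [-0.0062  0.0733  0.344 ]
  z 0.0 minrect ((912.4804077148438, -1703.787353515625), (366.2065734863281, 3029.697509765625), 17.61351203918457) circ ((814.1793823242188, -1734.9959716796875), 1516.9132080078125)
```

View pics/crop1.png

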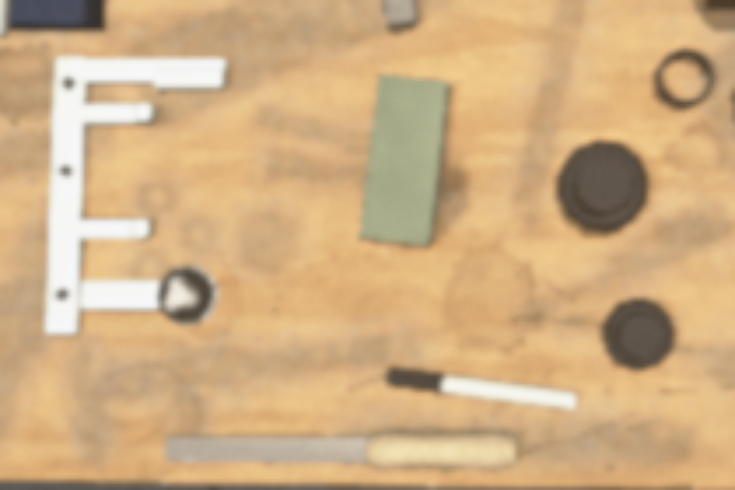

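The close crop shows the green stone at about (405,160), the smallest cap at (638,333), the medium cap at (602,187), and the holder with its stud at (185,295). The stud is at the robot-side end and the holder opens to -y. Next I refine the numbers.

```bash
cat >> h.py <<'E'
np.set_printoptions(precision=4,suppress=True)
def blob(mask,seed):
    n,l,st,c=cv2.connectedComponentsWithStats(mask.astype(np.uint8))
    k=l[seed[1]-3:seed[1]+4,seed[0]-3:seed[0]+4].max()
    return max(cv2.findContours((l==k).astype(np.uint8),0,2)[0],key=cv2.contourArea)[:,0,:]
def tri(a,ua,b,ub):
    da,db=ray(a,ua)[0],ray(b,ub)[0]
    s=np.linalg.lstsq(np.c_[da,-db],b["O"]-a["O"],rcond=None)[0]
    A,B=a["O"]+s[0]*da,b["O"]+s[1]*db
    return (A+B)/2,np.linalg.norm(A-B)
E
python3 - <<'E'
from h import *
G={n:dict(np.load(n+".npz")) for n in("top","scene")}
t,s=G["top"],G["scene"]
def hsv(g): return [cv2.cvtColor(g["p"],cv2.COLOR_RGB2HSV)[...,i].astype(int) for i in range(3)]
H,S,V=hsv(t)
cn=blob((H>28)&(H<90)&(S>25)&(S<90)&(V>100),(236,215))
w=onz(t,cn,.022)[:,:2].astype(np.float32)*1000;print("stone top",cv2.minAreaRect(w))
H2,S2,V2=hsv(s)
cs=blob((V2<90),(332,226));ws=None
for n,sd in(("capS",(303,265)),("capM",(292,223)),("capL",(424,209))):
    c=blob(V<125,sd)
    for z in(0.0225,.042):
        w=onz(t,c,z)[:,:2].astype(np.float32)*1000;print(n,z,cv2.minEnclosingCircle(w),cv2.minAreaRect(w)[1])
print("scene capS bbox",cv2.boundingRect(cs))
# knob top centre across views (scene: top of cap)
print("knob tri",tri(t,(302.5,265.5),s,(332.5,217)))
print("stud dark", onz(t,[(120+185/3.5,170+295/3.5)],.015))
# tri stone corners: top view far corner crop (380,75),(450,85),(430,245),(360,238); 
P=cloud(s)
for n,uv in(("bench",(300,262)),("bench2",(180,260)),("stone",(256,245)),("bar",(200,312))):
    print(n,P[uv[1]-2:uv[1]+3,uv[0]-2:uv[0]+3].reshape(-1,3).mean(0))
E
```

```text
stone top ((570.8880615234375, 30.055152893066406), (43.038970947265625, 103.84114837646484), 84.26312255859375)
capS 0.0225 ((460.3086853027344, -121.79352569580078), 22.34956169128418) (41.032981872558594, 41.204505920410156)
capS 0.042 ((461.2525329589844, -121.04056549072266), 21.863086700439453) (40.13972091674805, 40.307586669921875)
capM 0.0225 ((554.9856567382812, -98.76876068115234), 29.085634231567383) (54.4666748046875, 56.143863677978516)
capM 0.042 ((553.8684692382812, -98.51664733886719), 28.452674865722656) (53.28103256225586, 54.921630859375)
capL 0.0225 ((588.9163818359375, -398.1473388671875), 32.71855163574219) (55.262874603271484, 64.00159454345703)
capL 0.042 ((587.0606079101562, -391.3787536621094), 32.00633239746094) (54.05989456176758, 62.60843276977539)
scene capS bbox (323, 213, 19, 23)
knob tri (array([ 0.4601, -0.1235,  0.0371]), np.float64(0.0018222050597598736))
stud dark [[0.4809 0.17   0.015 ]]
bench [ 0.4603  0.0168 -0.0016]
bench2 [ 0.6884  0.1534 -0.0021]
stone [0.5612 0.0404 0.0189]
bar [0.5145 0.2729 0.0328]
```

Stone: about (0.5705, 0.031), heading about -5.5°. Cap: about (0.460, -0.122). I turn the tool to heading 0 and go to look from above.

Emit:
{"name": "arm_command", "arguments": {"plan": "0 0 0 7.9; 0 0 0 7.9; 0.025 -0.049 0 0; 0.025 -0.049 0 0; 0.025 -0.049 0 0; 0.025 -0.049 0 0; 0.025 -0.049 0 0; 0.025 -0.049 0 0; 0.025 -0.049 0 0; 0.025 -0.049 0 0; 0.025 -0.049 0 0; 0.025 -0.049 0 0; 0.025 -0.049 0 0; 0.025 -0.049 0 0; 0.025 -0.049 0 0; 0.025 -0.049 0 0; 0 0 0 0; 0 0 0 0", "hand": -1}}

```text
clock: 2.35
tcp_pos: [0.5333, 0.036, 0.2448]
orientation: [3.141, 0.0, -0.002]
contact_force: [0.6, -0.6, 0.2]
grip_width: 0.0855
gripper_force: 0.0
```

```bash
cat >> h.py <<'E'
def pose():
    o=r.get_obs();M=R.from_rotvec(o["orientation"]).as_matrix()
    print("t %.2f"%o["clock"],"tcp",o["tcp_pos"],"heading %.2f tilt %.2f"%(np.degrees(np.arctan2(M[1,0],M[0,0])),np.degrees(np.arccos(-M[2,2]))),"F",o["contact_force"],"w %.4f gf %.1f"%(o["grip_width"],o["gripper_force"]))
    return o,M
E
python3 - <<'E'
from h import *
pose();g=grab("wrist");np.savez("w1",**{k:v for k,v in g.items() if k!="c"});save("w1",g["p"],1.42)
P=cloud(g);print("center",P[208,282])
E
```

```text
t 2.35 tcp [0.5333 0.036  0.2448] heading 0.01 tilt 0.08 F [ 0.596  -0.6273  0.1614] w 0.0855 gf 0.0
center [ 0.4943  0.0368 -0.0005]
```

View pics/w1.png

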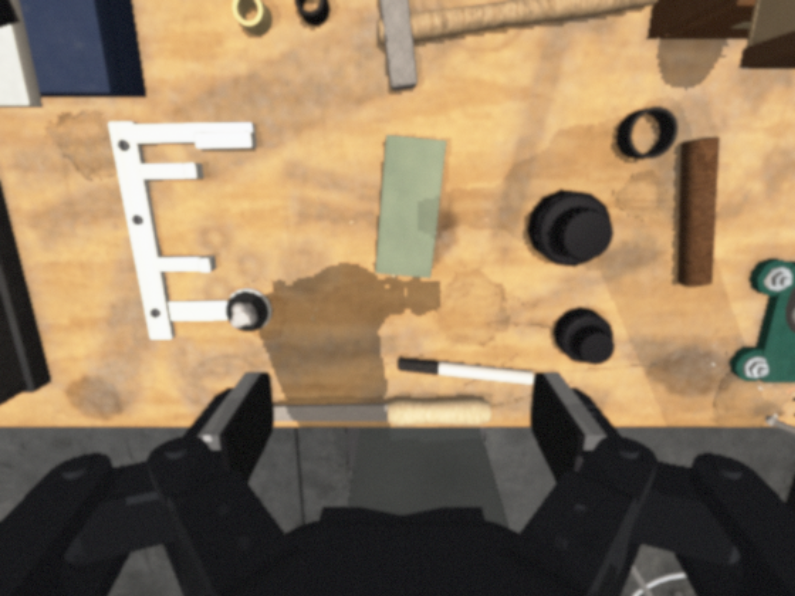

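The wrist view (scaled) shows the stone at about (410,205), the holder stops' tips at (200,171) and (213,264), and the end block at (195–253,122–149). The stud is at (248,310), the small cap at (587,337) and the bigger cap at (570,228).

```bash
python3 - <<'E'
from h import *
g=dict(np.load("w1.npz"));t=dict(np.load("top.npz"))
h=cv2.cvtColor(g["p"],cv2.COLOR_RGB2HSV);H,S,V=[h[...,i].astype(int) for i in range(3)]
cn=blob((H>28)&(H<95)&(S>20)&(S<110)&(V>60),(285,140));
b=cv2.minAreaRect(onz(g,cn,.022)[:,:2].astype(np.float32)*1000);print("stone",b)
box=cv2.boxPoints(cv2.minAreaRect(cn.astype(np.float32)));print(box)
P=cloud(g)
def med(u,v,k=2): return np.median(P[v-k:v+k+1,u-k:u+k+1].reshape(-1,3),0)
for n,u,v in(("stone",285,140),("bench",230,130),("bench r",350,200),("bar",98,165),("endblk",155,96),("stop1",135,121),("stop2",145,186),("stud",171,220),("knob",420,243)):print(n,med(u,v))
hc=blob((S<50)&(V>170),(98,165))
m=np.zeros(S.shape,np.uint8);cv2.drawContours(m,[hc],0,1,-1)
w=onz(g,hc,.014);
# print row-wise right extent of holder mask
for v in range(84,242,4):
    xs=np.where(m[v])[0]; 
    if len(xs): 
        runs=np.split(xs,np.where(np.diff(xs)>1)[0]+1); print(v,[(q[0],q[-1]) for q in runs])
save("w1h",g["p"][75:245,65:205],4)
# cap
c=blob(V<70,(415,240));print("cap bbox",cv2.boundingRect(c))
for z in(0,.0225,.042):print(z,cv2.minEnclosingCircle(onz(g,c,z)[:,:2].astype(np.float32)*1000))
E
```

```text
stone ((572.1416625976562, 30.225847244262695), (44.652713775634766, 105.96849822998047), 84.53318786621094)
[[262.2417 190.7278]
 [272.4006  95.2341]
 [312.7946  99.5313]
 [302.6356 195.0251]]
stone [0.5802 0.0334 0.0217]
bench [0.5899 0.0975 0.0006]
bench r [ 0.5052 -0.0479  0.0011]
bar [0.5502 0.2537 0.0092]
endblk [0.6266 0.1753 0.0147]
stop1 [0.6003 0.2008 0.0148]
stop2 [0.526  0.1987 0.0145]
stud [0.4871 0.169  0.0245]
knob [ 0.4652 -0.123   0.0426]
88 [(np.int64(76), np.int64(177))]
92 [(np.int64(77), np.int64(177))]
96 [(np.int64(78), np.int64(176))]
100 [(np.int64(78), np.int64(177))]
104 [(np.int64(79), np.int64(97)), (np.int64(139), np.int64(175))]
108 [(np.int64(80), np.int64(97))]
112 [(np.int64(81), np.int64(98))]
116 [(np.int64(81), np.int64(137))]
120 [(np.int64(82), np.int64(138))]
124 [(np.int64(83), np.int64(138))]
128 [(np.int64(84), np.int64(101))]
132 [(np.int64(85), np.int64(102))]
136 [(np.int64(85), np.int64(103))]
140 [(np.int64(86), np.int64(103))]
144 [(np.int64(87), np.int64(104))]
148 [(np.int64(88), np.int64(105))]
152 [(np.int64(88), np.int64(105))]
15
[... 357 characters left out ...]
 [(np.int64(96), np.int64(113))]
196 [(np.int64(97), np.int64(113))]
200 [(np.int64(98), np.int64(114))]
204 [(np.int64(99), np.int64(115))]
208 [(np.int64(99), np.int64(115))]
212 [(np.int64(100), np.int64(116)), (np.int64(118), np.int64(159))]
216 [(np.int64(101), np.int64(158))]
220 [(np.int64(102), np.int64(158))]
224 [(np.int64(102), np.int64(160))]
228 [(np.int64(103), np.int64(119))]
232 [(np.int64(104), np.int64(120))]
236 [(np.int64(105), np.int64(121))]
cap bbox (390, 217, 41, 38)
0 ((454.7105407714844, -130.80657958984375), 30.360074996948242)
0.0225 ((463.94146728515625, -120.76075744628906), 28.533781051635742)
0.042 ((471.9417419433594, -112.05443572998047), 26.951026916503906)
```

View pics/w1h.png

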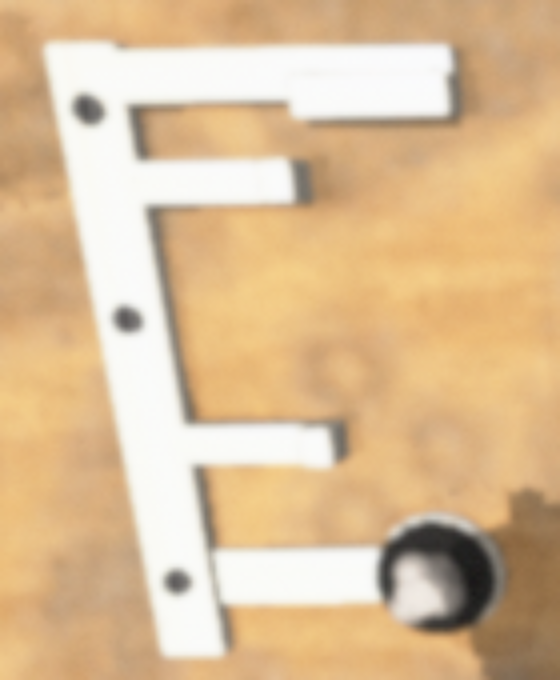

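```bash
python3 - <<'E'
from h import *
g=dict(np.load("w1.npz"))
c=lambda *a: np.array(a,float)/4+np.array([64.5+.125,74.5+.125])
q=lambda n,z,*a:(print(n,onz(g,c(*a),z)[:,:2]))
q("stop1 tip",.014,(297,160),(297,203)); q("stop2 tip",.014,(334,426),(334,467))
q("end face edge + tip",.014,(290,118),(450,120),(453,72))
q("bar right edge",.008,(134,120),(222,650)); q("bar left edge",.008,(48,50),(165,655))
h=cv2.cvtColor(g["p"],cv2.COLOR_RGB2HSV);V=h[...,2].astype(int)
cr=np.zeros(V.shape,bool);cr[203:234,157:192]=True
m=cr&(V<80);b=blob(m,(163,225));print(cv2.boundingRect(b))
for z in(.008,.01,.012):print("ring",z,cv2.minEnclosingCircle(onz(g,cv2.convexHull(b)[:,0],z)[:,:2].astype(np.float32)*1000),cv2.minAreaRect(onz(g,b,z)[:,:2].astype(np.float32)*1000))
# cap knob top by depth
P=cloud(g);K=P[210:262,385:440].reshape(-1,3);k=K[(K[:,2]>.037)&(K[:,2]<.048)]
print("knob top n",len(k),k.mean(0),k.min(0),k.max(0),cv2.minEnclosingCircle(k[:,:2].astype(np.float32)*1000))
f=K[(K[:,2]>.018)&(K[:,2]<.027)];print("flange",len(f),cv2.minEnclosingCircle(f[:,:2].astype(np.float32)*1000))
K=P[195:240,155:195].reshape(-1,3);k=K[K[:,2]>.021];print("stud top",len(k),k.mean(0),k.max(0))
K=P[85:200,255:320].reshape(-1,3);k=K[(K[:,2]>.018)&(K[:,2]<.027)];print("stone",cv2.minAreaRect(k[:,:2].astype(np.float32)*1000))
E
```

```text
stop1 tip [[0.6071 0.1957]
 [0.5956 0.1973]]
stop2 tip [[0.5319 0.195 ]
 [0.5194 0.1965]]
end face edge + tip [[0.6182 0.1962]
 [0.6177 0.1522]
 [0.6301 0.1502]]
bar right edge [[0.6178 0.2426]
 [0.4582 0.2422]]
bar left edge [[0.6361 0.2631]
 [0.4565 0.2606]]
(161, 206, 28, 26)
ring 0.008 ((482.759765625, 171.26170349121094), 17.307008743286133) ((483.4895324707031, 170.38858032226562), (32.92002868652344, 31.56928062438965), 46.108909606933594)
ring 0.01 ((483.4448547363281, 170.52369689941406), 17.212467193603516) ((484.1708068847656, 169.65536499023438), (32.74018859863281, 31.39679718017578), 46.10905075073242)
ring 0.012 ((484.1300964355469, 169.78575134277344), 17.117904663085938) ((484.85198974609375, 168.92218017578125), (32.560298919677734, 31.224308013916016), 46.10905456542969)
knob top n 482 [ 0.4629 -0.1223  0.0424] [ 0.4479 -0.1373  0.0374] [ 0.4766 -0.1088  0.0451] ((461.94287109375, -122.9291000366211), 14.840401649475098)
flange 517 ((461.7207946777344, -122.83928680419922), 23.06233024597168)
stud top 231 [0.4898 0.1639 0.0426] [0.6082 0.1815 0.374 ]
stone ((571.7939453125, 30.329837799072266), (46.078285217285156, 108.3254623413086), 84.61739349365234)
```

The stone is at (0.5718, 0.0303), heading -5.4°, and the depth patch measures 46×108 mm with its top at 0.022, which matches the text. Two stops and the end face agree on home at (0.5635, 0.172), with the stud at about (0.482, 0.171). The cap is at (0.462, -0.123), with a 46 mm flange and its top at 0.042. Next I descend on the stone.

Emit:
{"name": "arm_command", "arguments": {"plan": "0.0385 0.006 0 0; 0 0 0 5.4; 0 0 0.05 0; 0 0 0.05 0; 0 0 0.05 0; 0 0 0.04 0; 0 0 0.022 0; 0 0 0.01 0; 0 0 0.005 0; 0 0 0 0"}}

```text
clock: 3.65
tcp_pos: [0.5727, 0.0301, 0.0189]
orientation: [3.138, -0.149, 0.002]
contact_force: [0.0, 0.6, -0.0]
grip_width: 0.0854
gripper_force: 0.0
```

```bash
python3 - <<'E'
from h import *
pose()
E
```

```text
t 3.65 tcp [0.5727 0.0301 0.0189] heading -5.43 tilt 0.06 F [ 0.013   0.5811 -0.0193] w 0.0854 gf 0.0
```

Emit:
{"name": "arm_command", "arguments": {"plan": "0 0 0 0; 0 0 0 0; 0 0 0 0; 0 0 0 0; 0 0 0 0; 0 0 0 0; 0 0 0 0; 0 0 0 0", "hand": 1, "grip_force": 25}}

```text
clock: 4.65
tcp_pos: [0.5728, 0.0305, 0.019]
orientation: [3.138, -0.148, 0.002]
contact_force: [-0.7, -0.4, 5.4]
grip_width: 0.0455
gripper_force: 26.7
```

Emit:
{"name": "arm_command", "arguments": {"plan": "0 0 0 -2.9; 0 0 0 -2.9; -0.006 -0.005 0 0; -0.006 -0.01 0 0; 0 -0.015 0 0; 0 -0.015 0 0; 0 -0.015 0 0; 0 -0.01 0 0; 0 0 0 0; 0 0 0 0"}}

```text
clock: 5.9
tcp_pos: [0.5598, 0.1014, 0.019]
orientation: [-3.141, -0.01, -0.001]
contact_force: [1.4, -0.0, 7.2]
grip_width: 0.0453
gripper_force: 26.9
```

```bash
python3 - <<'E'
from h import *
pose();g=grab("wrist");np.savez("w2",**{k:v for k,v in g.items() if k!="c"});save("w2",g["p"],1.42)
E
```

```text
t 5.90 tcp [0.5598 0.1014 0.019 ] heading 0.38 tilt 0.06 F [ 1.3974 -0.0408  7.2123] w 0.0453 gf 26.9
```

View pics/w2.png

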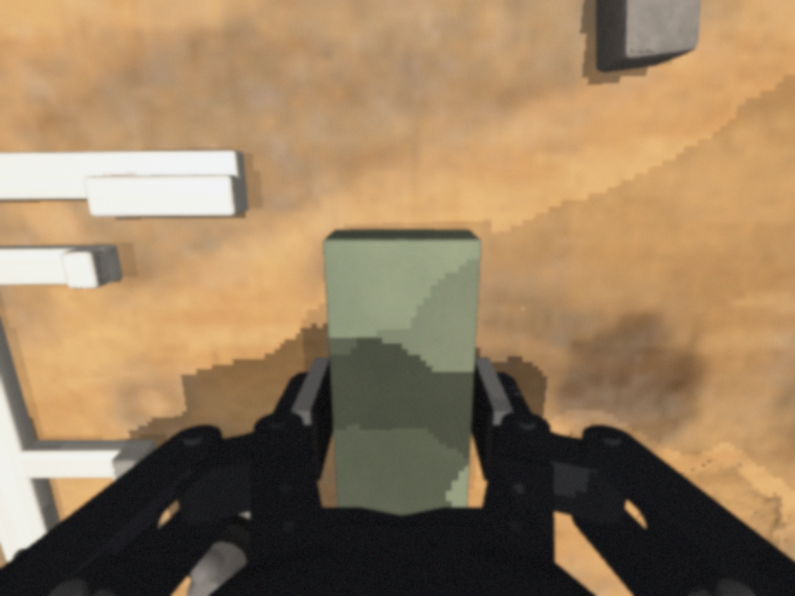

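The view shows the stone gripped square, its far edge at y≈240 for x 325–480. The end block's face edge is at (90–236,215) and the side stop's tip at (68–118,248–287).

```bash
python3 - <<'E'
from h import *
g=dict(np.load("w2.npz"));s=lambda *a:(np.array(a,float)+.5)/1.42-.5
print("stone edge",onz(g,s((326,240),(479,240)),.022)[:,:2]);print("stone sides L",onz(g,s((326,242),(338,505)),.022)[:,:2],"R",onz(g,s((480,242),(470,505)),.022)[:,:2])
print("end face",onz(g,s((90,215),(236,215)),.014)[:,:2],"tip",onz(g,s((234,176),(234,213)),.014)[:,:2]);print("stop1 tip",onz(g,s((98,255),(102,286)),.014)[:,:2])
P=cloud(g);print("stone z",np.median(P[175:185,260:305,2]))
E
```

```text
stone edge [[0.6128 0.1236]
 [0.6132 0.0794]]
stone sides L [[0.6123 0.1237]
 [0.5195 0.1234]] R [[0.6126 0.0791]
 [0.5198 0.0772]]
end face [[0.6186 0.196 ]
 [0.6189 0.1519]] tip [[0.6303 0.1513]
 [0.6195 0.1524]]
stop1 tip [[0.6063 0.1959]
 [0.5963 0.1966]]
stone z 0.022674548134570066
```

Emit:
{"name": "arm_command", "arguments": {"plan": "0.002 -0.012 0 0; 0 -0.015 0 0; 0 -0.015 0 0; 0 -0.015 0 0; 0 -0.008 0 0; 0 -0.003 0 0; 0 -0.002 0 0; 0 0 0 0; 0 0 0 0"}}

```text
clock: 7.08
tcp_pos: [0.5614, 0.1687, 0.019]
orientation: [3.139, 0.007, 0.0]
contact_force: [0.5, -4.9, 10.5]
grip_width: 0.046
gripper_force: 27.3
```

Emit:
{"name": "arm_command", "arguments": {"plan": "0 -0.001 0 0; 0 -0.001 0 0; 0 0 0 0"}}

```text
clock: 7.45
tcp_pos: [0.5614, 0.1704, 0.019]
orientation: [3.139, 0.007, 0.0]
contact_force: [0.6, -7.4, 11.0]
grip_width: 0.046
gripper_force: 27.3
```

Emit:
{"name": "arm_command", "arguments": {"plan": "0 -0.001 0 0; 0 -0.001 0 0; 0 0 0 0"}}

```text
clock: 7.82
tcp_pos: [0.5615, 0.1723, 0.019]
orientation: [3.139, 0.007, 0.001]
contact_force: [0.6, -6.3, 10.7]
grip_width: 0.0457
gripper_force: 27.3
```

Emit:
{"name": "arm_command", "arguments": {"plan": "0.001 0 0 0; 0.001 0 0 0; 0.001 0 0 0; 0 0 0 0"}}

```text
clock: 8.32
tcp_pos: [0.5618, 0.1726, 0.0189]
orientation: [3.137, 0.008, -0.007]
contact_force: [-7.7, -6.9, 18.6]
grip_width: 0.0456
gripper_force: 28.2
```

```bash
python3 - <<'E'
from h import *
pose();g=grab("wrist");np.savez("w3",**{k:v for k,v in g.items() if k!="c"});save("w3",g["p"],1.42)
E
```

```text
t 8.32 tcp [0.5618 0.1726 0.0189] heading 0.30 tilt 0.34 F [-7.7288 -6.8658 18.5862] w 0.0456 gf 28.2
```

View pics/w3.png

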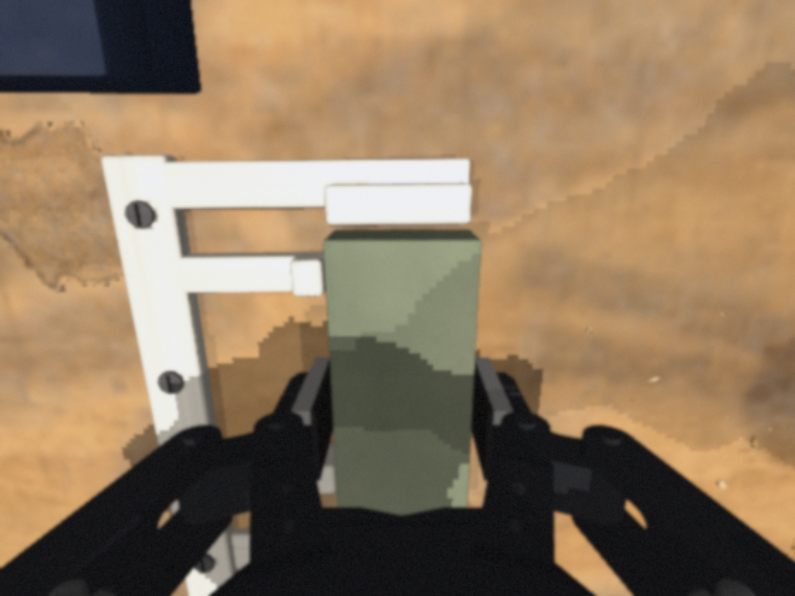

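The stone lies beside the side stop tip (320,278), but a strip of bench is still visible between the stone's far edge (y≈232) and the end block (y≈222). It is held back by friction from the downward load, so I relieve z slightly and keep pushing +x.

Emit:
{"name": "arm_command", "arguments": {"plan": "0 0 -0.001 0; 0.001 0 0 0; 0 0 0 0"}}

```text
clock: 8.75
tcp_pos: [0.5629, 0.1738, 0.019]
orientation: [3.139, 0.011, -0.007]
contact_force: [-7.6, -3.3, 8.9]
grip_width: 0.0456
gripper_force: 27.5
```

```bash
python3 - <<'E'
from h import *
g=dict(np.load("w3.npz"));s=lambda *a:(np.array(a,float)+.5)/1.42-.5
print("stone edge",onz(g,s((327,240),(480,240)),.022)[:,:2],"bottom",onz(g,s((332,231),(473,231)),0)[:,:2])
print("end face",onz(g,s((327,222),(470,222)),.014)[:,:2]);print("stop1 tip",onz(g,s((320,262),(322,294)),.014)[:,:2],"stone L",onz(g,s((327,262),(328,294)),.022)[:,:2])
pose()
E
```

```text
stone edge [[0.615  0.1944]
 [0.6152 0.1503]] bottom [[0.6142 0.1962]
 [0.6144 0.1488]]
end face [[0.619  0.1955]
 [0.6193 0.1522]]
stop1 tip [[0.6067 0.1982]
 [0.5963 0.1981]] stone L [[0.6085 0.1947]
 [0.5987 0.1948]]
t 8.75 tcp [0.5629 0.1738 0.019 ] heading 0.40 tilt 0.27 F [-7.5997 -3.3103  8.8915] w 0.0456 gf 27.5
```

Emit:
{"name": "arm_command", "arguments": {"plan": "0 0 -0.0005 0; 0.001 0 0 0; 0.001 0 0 0; 0.001 0 0 0; 0 0 0 0"}}

```text
clock: 9.38
tcp_pos: [0.5648, 0.1739, 0.019]
orientation: [3.139, 0.012, -0.01]
contact_force: [-10.4, -4.4, 6.7]
grip_width: 0.0455
gripper_force: 27.3
```

Emit:
{"name": "arm_command", "arguments": {"plan": "0 -0.001 0 0; 0 -0.001 0 0; 0 0 0 0"}}

```text
clock: 9.75
tcp_pos: [0.5648, 0.1739, 0.019]
orientation: [3.136, 0.01, -0.011]
contact_force: [-11.6, -7.6, 11.0]
grip_width: 0.0456
gripper_force: 27.6
```

Emit:
{"name": "arm_command", "arguments": {"plan": "0.001 0 -0.0005 0; 0.001 0 0 0; 0.001 0 0 0; 0 0 0 0"}}

```text
clock: 10.25
tcp_pos: [0.5651, 0.1739, 0.0189]
orientation: [3.135, 0.01, -0.019]
contact_force: [-17.8, -7.7, 13.3]
grip_width: 0.0452
gripper_force: 28.1
```

Emit:
{"name": "arm_command", "arguments": {"plan": "0.001 0 0 0; 0.001 0 0 0; 0 0 0 0"}}

```text
clock: 10.62
tcp_pos: [0.5654, 0.1739, 0.0187]
orientation: [3.134, 0.011, -0.024]
contact_force: [-21.4, -7.1, 17.3]
grip_width: 0.0454
gripper_force: 28.6
```

```bash
python3 - <<'E'
from h import *
pose();g=grab("wrist");np.savez("w4",**{k:v for k,v in g.items() if k!="c"});save("w4",g["p"][90:260,150:390],3.3)
E
```

```text
t 10.62 tcp [0.5654 0.1739 0.0187] heading 0.38 tilt 0.96 F [-21.4249  -7.071   17.2812] w 0.0454 gf 28.6
```

View pics/w4.png

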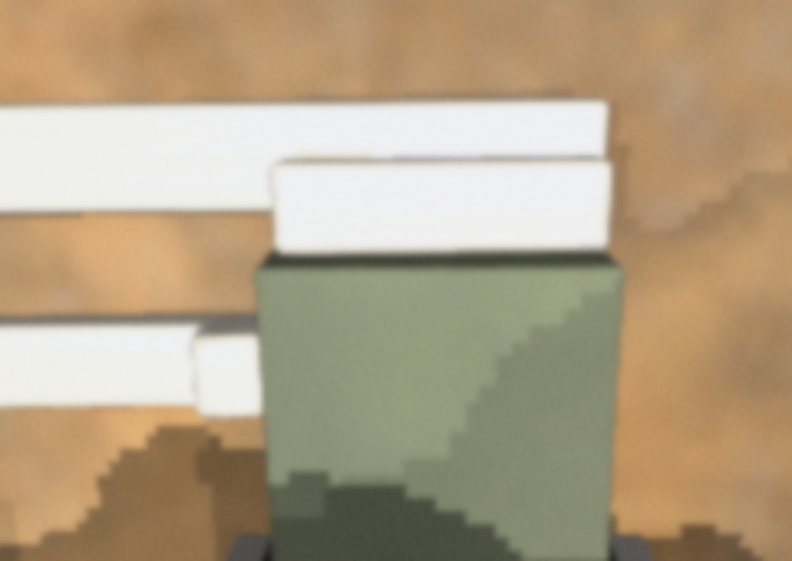

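The stone's edge now meets the end block's face at (440,255) and the side stop at (260,375) with no bench strip between. I relax the push, open and rise, keeping the fingers short of the bar.

Emit:
{"name": "arm_command", "arguments": {"plan": "-0.002 0 -0.0005 0; -0.001 0.0005 -0.0005 0; 0 0 0 0"}}

```text
clock: 11.05
tcp_pos: [0.5654, 0.1739, 0.019]
orientation: [3.137, 0.01, -0.015]
contact_force: [-9.8, -4.5, -0.3]
grip_width: 0.0455
gripper_force: 26.6
```

Emit:
{"name": "arm_command", "arguments": {"plan": "0 0 0 0; 0 0 0 0; 0 0 0 0; 0 0 0 0; 0 0 0 0; 0 0 0 0", "hand": -1}}

```text
clock: 11.8
tcp_pos: [0.5704, 0.176, 0.0214]
orientation: [-3.142, -0.011, -0.0]
contact_force: [0.3, 1.3, 0.9]
grip_width: 0.0853
gripper_force: 0.0
```

Emit:
{"name": "arm_command", "arguments": {"plan": "0 0 -0.02 0; 0 0 -0.04 0; 0 0 -0.05 0; 0 0 -0.05 0; -0.05 0 0 0; 0 0 0 0; 0 0 0 0"}}

```text
clock: 12.68
tcp_pos: [0.5208, 0.1756, 0.1824]
orientation: [-3.141, -0.011, -0.003]
contact_force: [0.1, 0.3, -0.6]
grip_width: 0.0853
gripper_force: 0.0
```

```bash
python3 - <<'E'
from h import *
pose();g=grab("wrist");np.savez("w5",**{k:v for k,v in g.items() if k!="c"});save("w5",g["p"][60:310,150:420],2.4)
E
```

```text
t 12.68 tcp [0.5208 0.1756 0.1824] heading 0.40 tilt 0.10 F [ 0.0646  0.331  -0.5667] w 0.0853 gf 0.0
```

View pics/w5.png

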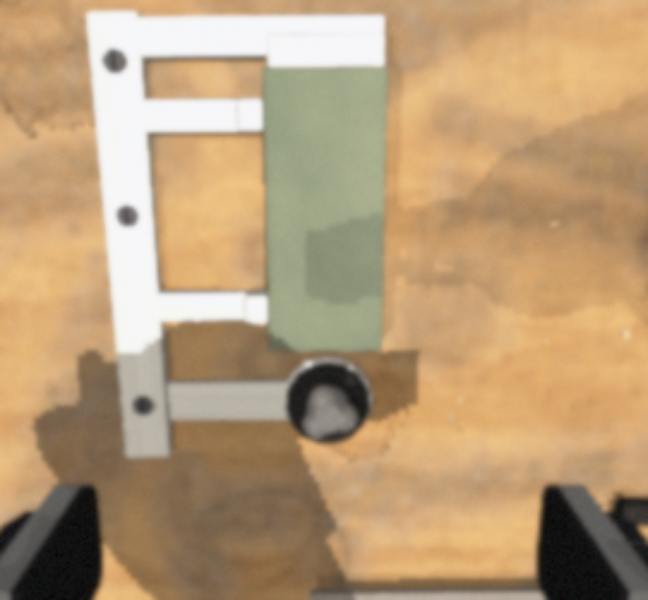

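The stone lies flush along the end block (325,65) and both side stops (265,115) and (268,308). The stud and ring are at (328,400). Next I measure the stud from here.

```bash
python3 - <<'E'
from h import *
g=dict(np.load("w5.npz"));P=cloud(g)
u,v=150+328/2.4,60+400/2.4
h=cv2.cvtColor(g["p"],cv2.COLOR_RGB2HSV);V=h[...,2].astype(int)
cr=np.zeros(V.shape,bool);cr[205:248,265:310]=True
m=cr&(V<75);b=blob(m,(int(u-15),int(v)));print(cv2.boundingRect(b),len(b))
b=cv2.convexHull(b)[:,0]
for z in(.01,):
    w=onz(g,b,z)[:,:2].astype(np.float32)*1000;print("ring",z,cv2.minEnclosingCircle(w),cv2.fitEllipse(w))
K=P[200:255,260:315].reshape(-1,3)
for lo,hi in((.0155,.0235),(.0225,.028),(.008,.0115),(.0025,.006)):
    k=K[(K[:,2]>lo)&(K[:,2]<hi)];
    if len(k)>5:print(lo,hi,len(k),k.mean(0),k.min(0),k.max(0))
K=P[60:230,240:330].reshape(-1,3);k=K[(K[:,2]>.0185)&(K[:,2]<.026)&(K[:,0]>.5)];print("stone",cv2.minAreaRect(k[:,:2].astype(np.float32)*1000),np.median(k[:,2]))
s=lambda *a:(np.array(a,float)+.5)/2.4-.5+np.array([150,60])
print("stone corners",onz(g,s((265,67),(385,67),(383,349),(270,349)),.022)[:,:2])
# two-view of tip
w1=dict(np.load("w1.npz"));
E
```

```text
(270, 212, 34, 29) 58
ring 0.01 ((483.4579162597656, 171.8301239013672), 17.538543701171875) ((483.54156494140625, 171.86492919921875), (33.834747314453125, 34.946651458740234), 36.08708953857422)
0.0155 0.0235 391 [0.5066 0.1732 0.0223] [0.4723 0.1511 0.0155] [0.5167 0.1958 0.0235]
0.0225 0.028 460 [0.4951 0.1728 0.0241] [0.473  0.1511 0.0225] [0.5169 0.1957 0.0275]
0.008 0.0115 507 [0.4857 0.1724 0.0105] [0.4649 0.1543 0.0083] [0.5009 0.1897 0.0115]
0.0025 0.006 286 [0.4871 0.1814 0.0044] [0.4503 0.1431 0.0025] [0.5069 0.1995 0.006 ]
stone ((563.938720703125, 174.03102111816406), (107.77216339111328, 46.075340270996094), 0.580625057220459) 0.022031257632757317
stone corners [[0.6178 0.1962]
 [0.6182 0.1525]
 [0.5113 0.1498]
 [0.5109 0.1956]]
```

Emit:
{"name": "arm_command", "arguments": {"plan": "0 0.05 0 0.4; -0.004 0.05 0 0; -0.004 0.05 0 0; -0.004 0.05 0 0; -0.004 0.05 0 0; -0.004 0.048 0 0; 0 0 0 0; 0 0 0 0"}}

```text
clock: 13.72
tcp_pos: [0.5013, -0.1221, 0.1813]
orientation: [-3.141, 0.001, -0.0]
contact_force: [0.2, -0.6, 0.3]
grip_width: 0.0857
gripper_force: 0.0
```

```bash
python3 - <<'E'
from h import *
g=dict(np.load("w5.npz"));K=cloud(g)[200:255,260:315].reshape(-1,3);k=K[(K[:,2]>.0215)&(K[:,0]<.5)];print("stud tip",len(k),np.median(k,0),k.min(0),k.max(0))
pose();g=grab("wrist");P=cloud(g);np.savez("w6",**{k:v for k,v in g.items() if k!="c"})
K=P.reshape(-1,3);K=K[(abs(K[:,0]-.462)<.04)&(abs(K[:,1]+.123)<.04)]
for lo,hi in((.038,.047),(.0195,.0255)):
    k=K[(K[:,2]>lo)&(K[:,2]<hi)];print(lo,len(k),np.median(k[:,2]),cv2.minEnclosingCircle(k[:,:2].astype(np.float32)*1000),k.min(0),k.max(0))
E
```

```text
stud tip 309 [0.483  0.1731 0.0247] [0.4723 0.1611 0.0215] [0.4937 0.1821 0.0275]
t 13.72 tcp [ 0.5013 -0.1221  0.1813] heading -0.02 tilt 0.04 F [ 0.2225 -0.6126  0.2958] w 0.0857 gf 0.0
0.038 702 0.042705152084805215 ((461.800537109375, -123.83599853515625), 14.841638565063477) [ 0.448  -0.1383  0.038 ] [ 0.4762 -0.1091  0.0445]
0.0195 689 0.023084660442203364 ((461.7071838378906, -123.67202758789062), 23.10232925415039) [ 0.4412 -0.1464  0.0195] [ 0.4843 -0.1012  0.0255]
```

Emit:
{"name": "arm_command", "arguments": {"plan": "-0.0395 0.0015 0 0; 0 0 0.05 0; 0 0 0.05 0; 0 0 0.03 0; 0 0 0.013 0; 0 0 0 0; 0 0 0 0"}}

```text
clock: 14.65
tcp_pos: [0.4622, -0.1237, 0.0394]
orientation: [3.141, 0.001, 0.003]
contact_force: [-0.5, 0.9, 0.4]
grip_width: 0.0853
gripper_force: 0.0
```

Emit:
{"name": "arm_command", "arguments": {"plan": "0 0 0 0; 0 0 0 0; 0 0 0 0; 0 0 0 0; 0 0 0 0; 0 0 0 0; 0 0 0 0; 0 0 0 0; 0 0 0 0", "hand": 1, "grip_force": 60}}

```text
clock: 15.78
tcp_pos: [0.4613, -0.124, 0.0389]
orientation: [3.141, -0.0, 0.001]
contact_force: [-1.0, 0.2, 7.9]
grip_width: 0.0257
gripper_force: 58.5
```

Emit:
{"name": "arm_command", "arguments": {"plan": "0 0 -0.03 0; 0 0 -0.03 0; 0.003 -0.042 0 0; 0.003 -0.042 0 0; 0.003 -0.042 0 0; 0.003 -0.042 0 0; 0.003 -0.042 0 0; 0.003 -0.042 0 0; 0.003 -0.044 0 0; 0 0 0 0; 0 0 0 0; 0 0 0 0"}}

```text
clock: 17.27
tcp_pos: [0.4821, 0.1705, 0.0981]
orientation: [3.141, -0.003, -0.001]
contact_force: [-0.0, -0.0, -0.8]
grip_width: 0.026
gripper_force: 59.2
```

```bash
python3 - <<'E'
from h import *
o,M=pose();g=grab("wrist");P=cloud(g);np.savez("w7",**{k:v for k,v in g.items() if k!="c"});save("w7",g["p"],1.42)
t=o["tcp_pos"];K=P.reshape(-1,3);K=K[(abs(K[:,0]-t[0])<.04)&(abs(K[:,1]-t[1])<.04)]
for lo,hi in((.095,.110),(.07,.088)):
    k=K[(K[:,2]>lo)&(K[:,2]<hi)];print(lo,len(k),np.median(k[:,2]) if len(k) else 0,k.min(0),k.max(0))
E
```

```text
t 17.27 tcp [0.4821 0.1705 0.0981] heading -0.12 tilt 0.07 F [-0.0291 -0.022  -0.7738] w 0.0260 gf 59.2
0.095 3940 0.10191744261223022 [0.4685 0.1442 0.095 ] [0.4974 0.1972 0.11  ]
0.07 2079 0.08190979033734991 [0.4837 0.1477 0.07  ] [0.506  0.1931 0.088 ]
```

View pics/w7.png

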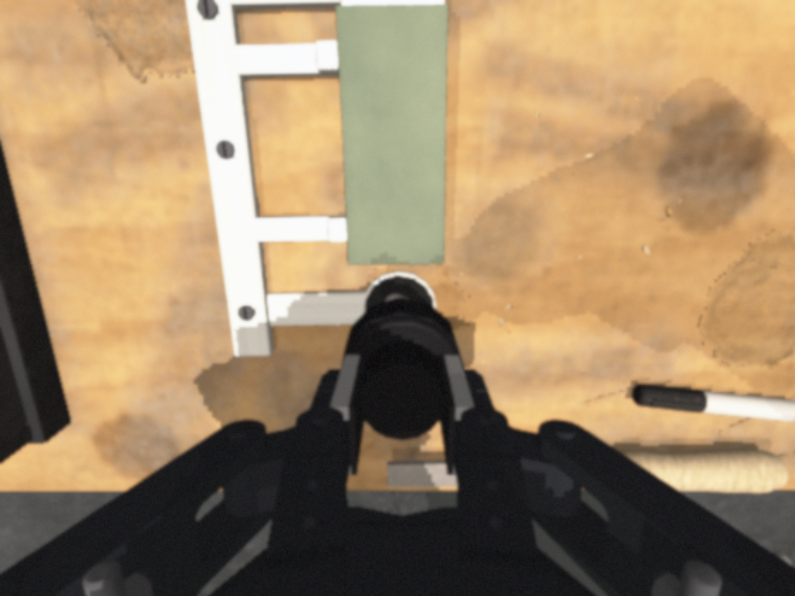

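The cap is held upright over the stud. Its flange spans columns 345–460, and the ring's far rim is visible at (400,278) with sides at 367 and 435. The stone is undisturbed.

```bash
python3 - <<'E'
from h import *
g=dict(np.load("w7.npz"));s=lambda *a:(np.array(a,float)+.5)/1.42-.5
print("ring sides/far",onz(g,s((368,300),(433,300),(400,279)),.01)[:,:2]); print("foot",onz(g,s((366,298),(436,298),(400,272)),.004)[:,:2])
K=cloud(g)[185:240,250:315].reshape(-1,3);k=K[(K[:,2]>.0075)&(K[:,2]<.013)];print(len(k),k.min(0),k.max(0))
P=cloud(g);
k=P[190:330,230:340].reshape(-1,3);k=k[(k[:,2]>.077)&(k[:,2]<.087)];print(cv2.minEnclosingCircle(k[:,:2].astype(np.float32)*1000))
E
```

```text
ring sides/far [[0.4886 0.1879]
 [0.4885 0.1542]
 [0.4997 0.1713]]
foot [[0.4878 0.1894]
 [0.4877 0.1522]
 [0.5019 0.1713]]
593 [0.4835 0.1548 0.0076] [0.501  0.1894 0.0127]
((484.1386413574219, 170.3826141357422), 22.691423416137695)
```

Emit:
{"name": "arm_command", "arguments": {"plan": "-0.001 -0.001 0 0; 0 0 0.015 0; 0 0 0.012 0; 0 0 0.005 0; 0 0 0.003 0; 0 0 0 0; 0 0 0 0"}}

```text
clock: 18.2
tcp_pos: [0.4814, 0.1733, 0.0636]
orientation: [-3.141, -0.0, -0.001]
contact_force: [0.3, -0.1, -1.1]
grip_width: 0.0258
gripper_force: 59.2
```

Emit:
{"name": "arm_command", "arguments": {"plan": "0 0 0.001 0; 0 0 0.001 0; 0 0 0.001 0; 0 0 0 0"}}

```text
clock: 18.7
tcp_pos: [0.4818, 0.1725, 0.0608]
orientation: [3.141, -0.001, 0.002]
contact_force: [-0.2, -3.4, 5.1]
grip_width: 0.0257
gripper_force: 59.8
```

Emit:
{"name": "arm_command", "arguments": {"plan": "0 0.001 0 0; 0 0 0.001 0; 0 0 0 0"}}

```text
clock: 19.08
tcp_pos: [0.4821, 0.1723, 0.0603]
orientation: [-3.141, 0.0, -0.003]
contact_force: [-0.3, -0.7, 9.3]
grip_width: 0.0257
gripper_force: 60.1
```

Emit:
{"name": "arm_command", "arguments": {"plan": "0 0 0.001 0; 0 0 0.001 0; 0 0 0 0; 0 0 0 0"}}

```text
clock: 19.58
tcp_pos: [0.482, 0.1723, 0.058]
orientation: [-3.141, 0.0, -0.003]
contact_force: [0.2, -0.3, 5.9]
grip_width: 0.0257
gripper_force: 59.9
```

Emit:
{"name": "arm_command", "arguments": {"plan": "0 0 0.002 0; 0 0 0.002 0; 0 0 0.002 0; 0 0 0 0; 0 0 0 0"}}

```text
clock: 20.2
tcp_pos: [0.4811, 0.172, 0.0508]
orientation: [3.142, -0.0, -0.001]
contact_force: [4.2, -0.9, -10.0]
grip_width: 0.0256
gripper_force: 59.5
```

Emit:
{"name": "arm_command", "arguments": {"plan": "0 0 0.001 0; 0 0 0.001 0; 0 0 0.001 0; 0 0 0 0; 0 0 0 0"}}

```text
clock: 20.82
tcp_pos: [0.4809, 0.1724, 0.0484]
orientation: [-3.142, -0.001, 0.0]
contact_force: [-0.9, 0.0, 2.2]
grip_width: 0.0255
gripper_force: 60.3
```

It clicked: the force went to -10 N as the cap was drawn down and is now +2. Next I squeeze the ring.

Emit:
{"name": "arm_command", "arguments": {"plan": "0 0 0.001 0; 0 0 0.001 0; 0 0 0.001 0; 0 0 0 0; 0 0 0 0"}}

```text
clock: 21.45
tcp_pos: [0.481, 0.1723, 0.046]
orientation: [3.141, 0.0, 0.0]
contact_force: [-4.2, -0.6, 11.4]
grip_width: 0.0255
gripper_force: 61.2
```

Emit:
{"name": "arm_command", "arguments": {"plan": "0 0 0.001 0; 0 0 0.001 0; 0 0 0 0; 0 0 0 0"}}

```text
clock: 21.95
tcp_pos: [0.4811, 0.1724, 0.0448]
orientation: [3.141, 0.0, 0.001]
contact_force: [-5.8, -1.3, 21.1]
grip_width: 0.0256
gripper_force: 62.7
```

Emit:
{"name": "arm_command", "arguments": {"plan": "0 0 0 0; 0 0 0 0; 0 0 0 0; 0 0 0 0"}}

```text
clock: 22.45
tcp_pos: [0.4811, 0.1724, 0.0448]
orientation: [3.141, 0.0, 0.001]
contact_force: [-5.7, -2.1, 20.0]
grip_width: 0.0258
gripper_force: 62.7
```

```bash
python3 - <<'E'
from h import *
pose();g=grab("wrist");P=cloud(g).reshape(-1,3)
k=P[(P[:,2]>.018)&(P[:,2]<.026)&(P[:,0]>.512)&(P[:,0]<.64)&(P[:,1]>.13)&(P[:,1]<.2)];print("stone",k.min(0),k.max(0),np.median(k[:,2]))
k=P[(P[:,2]>.024)&(P[:,2]<.034)&(abs(P[:,0]-.495)<.013)&(abs(P[:,1]-.172)<.03)];print("flange",len(k),np.median(k[:,2]),k.min(0),k.max(0))
E
```

```text
t 22.45 tcp [0.4811 0.1724 0.0448] heading 0.01 tilt 0.03 F [-5.7423 -2.0525 19.9901] w 0.0258 gf 62.7
stone [0.512  0.1504 0.0191] [0.6028 0.1975 0.0248] 0.02186434202562927
flange 1723 0.02882381688778568 [0.4829 0.1496 0.024 ] [0.5047 0.1949 0.034 ]
```

The flange top is at 0.0288, so the cap's underside is about 6.3 mm above the bench. That means the ring is squeezed about 3.7 mm under a steady 20 N push. Handing in.

```bash
python3 -c "
from h import *
print(ticket.hand_in())"
```

```text
the job is handed in; nothing more can be done
None
```

The job is handed in at about 22.5 s: the stone was slid in against the end stop and side stops, the smallest cap clicked onto the stud, and the fingers are still pressing it down with about 20 N (ring squeezed about 3.7 mm).

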